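# Push the wax sprue from its tube mould and weigh the waxes

### The job

The wax sprue is still stuck in the tube mould: take the wooden push rod, push the sprue out of the mould's far end so that it drops into the tray with the cast figures, and put the rod back down on the bench. Then carry the tray, level and with all four waxes in it, to the scale and set it down gently and flat on the middle of the weighing plate inside the draught shield, and let go. Do not knock the shield, do not press the plate down on its stop, and leave the tape roll, the cup and the cube mould standing where they are.

Things in the scene. Friction and masses are not known exactly. Their poses are not given: they have to be found in the camera images.
- mould_stand: steel tube mould clamped level in two saddles on a grey base plate, fixed to the bench. Origin on the bench under the tube's middle; x points along the tube, the way the sprue must go out (roughly robot's left to right). Tube x -35 to +35 mm, outside diameter 32 mm; saddles and straps up to 69 mm high, 25 mm to each side; base plate x -38 to +17 mm, 45 mm to each side, 14 mm high with screw heads
- mould_entry (a point): centre of the bore at the entry end of the tube (39 mm flange), where the rod goes in; same axes as the stand. The bore, 22 mm in diameter and open at both ends, runs level 48 mm above the bench
- mould_mouth (a point): centre of the bore at the exit end. This end of the tube overhangs the near end of the tray by about 12 mm, with 12 mm between the tube's underside and the tray's rim: the tray cannot be lifted straight up where it stands, draw it away along the tube first
- sprue: round pale wax bar, 19 mm diameter, 34 mm long, lying near the middle of the bore; x along its length, origin on its underside. Two spring plungers press on it from the sides and hold it with about 3 N
- sprue_center (a point): centre of the sprue
- push_rod: wooden push rod 145 mm long lying on the bench; origin under the middle of its length, x points along it to the tip. Round shaft 12 mm in diameter at x -12.5 to +72.5 mm; behind it a flat-sided grip at x -72.5 to -12.5 mm, 16 mm wide (y), 18 mm high. Axis 9 mm above its underside; 30 g
- rod_grip (a point): middle of the push rod's grip, on its axis, 115 mm behind the tip
- rod_tip (a point): centre of the tip face of the push rod
- bone_stick: bone modelling stick 10 x 165 x 10 mm, tapered at both ends, lying on the bench: not the push rod, not needed
- tray: open shallow aluminium tray 146 mm long (x), 64 mm wide (y), 20 mm high, walls and floor 2.5 mm, about 0.2 kg, standing on the bench below the mould's exit. Origin under the middle of its floor; x points away from the mould. Grip it across its 64 mm width at mid length, where nothing is above or beside it
- figure_a: small pale wax figure lying loose in the tray, 20 x 40 x 17 mm; origin on its underside
- figure_b: smaller wax figure lying loose in the tray, 15 x 30 x 13 mm; origin on its underside
- figure_c: smallest wax figure lying loose in the tray, 12 x 24 x 10 mm; origin on its underside
- scale: white bench scale fixed to the bench, display and keys on its front; origin on the bench under the middle of the plate; x points to its back (away from the display), y to its left. Housing x -128 to +88 mm, y -100 to +100 mm, 46 mm high (keys to 51 mm)
- scale_shield: open-topped draught shield of clear plastic with grey edges round the plate, inside 140 mm (scale's x) by 176 mm (scale's y), centred on the plate, its top edge 95 mm above the bench. The tray fits in with its length along the scale's y
- plate_top (a point): middle of the upper face of the steel weighing plate (128 x 164 mm), 58 mm above the bench when unloaded
- scale_plate (a joint): how far the sprung plate has sunk, 0 unloaded to 0.010 m at its overload stop; 1 N sinks it about 1 mm, the laden tray about 2 to 3 mm
- tape_ring: roll of packing tape standing flat on the bench, 110 mm diameter, 60 mm high; leave it alone
- box_mould: yellow cube mould 105 x 108 x 126 mm standing on the bench; leave it alone
- cup: frosted plastic cup, 64 mm diameter, 74 mm high, standing on the bench; leave it alone
Things that resemble listed ones, but are neither listed nor needed, are in the scene too. There is more than one size of the push_rod; the one meant has the size given above.

How it is judged (in metres and radians):
On the way, in this order (a step that is already met when the one before it is completed fails the run):
1. the push rod's tip is inside the bore of the mould (x of rod_tip in the frame of mould_entry between 0.005 and 0.06 m and distance between rod_tip and sprue_center below 0.06 m and y of rod_tip in the frame of mould_entry between -0.011 and 0.011 m and z of rod_tip in the frame of mould_entry between -0.011 and 0.011 m), for 0.05 s.
2. the sprue lies in the tray with the three figures, the tray still standing on the bench (x of sprue_center in the frame of tray between -0.07 and 0.07 m and y of sprue_center in the frame of tray between -0.031 and 0.031 m and z of sprue_center in the frame of tray between -0.002 and 0.032 m and x of figure_a in the frame of tray between -0.07 and 0.07 m and y of figure_a in the frame of tray between -0.031 and 0.031 m and z of figure_a in the frame of tray between -0.002 and 0.032 m and x of figure_b in the frame of tray between -0.07 and 0.07 m and y of figure_b in the frame of tray between -0.031 and 0.031 m and z of figure_b in the frame of tray between -0.002 and 0.032 m and x of figure_c in the frame of tray between -0.07 and 0.07 m and y of figure_c in the frame of tray between -0.031 and 0.031 m and z of figure_c in the frame of tray between -0.002 and 0.032 m and height (world z) of tray below 0.01 m and height (world z) of sprue_center below 0.035 m), for 0.1 s.
3. the tray is carried, clear of the bench, with all four waxes in it (x of sprue_center in the frame of tray between -0.07 and 0.07 m and y of sprue_center in the frame of tray between -0.031 and 0.031 m and z of sprue_center in the frame of tray between -0.002 and 0.032 m and x of figure_a in the frame of tray between -0.07 and 0.07 m and y of figure_a in the frame of tray between -0.031 and 0.031 m and z of figure_a in the frame of tray between -0.002 and 0.032 m and x of figure_b in the frame of tray between -0.07 and 0.07 m and y of figure_b in the frame of tray between -0.031 and 0.031 m and z of figure_b in the frame of tray between -0.002 and 0.032 m and x of figure_c in the frame of tray between -0.07 and 0.07 m and y of figure_c in the frame of tray between -0.031 and 0.031 m and z of figure_c in the frame of tray between -0.002 and 0.032 m and height (world z) of tray above 0.06 m), for 0.3 s.
At the end, for the whole second after the job is handed in: the tray stands at rest and flat on the scale's plate (its middle within 25 mm of the plate's, its length along the scale's y within 0.2 rad), bearing on the plate and not on the shield, with the sprue and all three figures inside it, and the push rod lies at rest on the bench (x of sprue_center in the frame of tray between -0.07 and 0.07 m and y of sprue_center in the frame of tray between -0.031 and 0.031 m and z of sprue_center in the frame of tray between -0.002 and 0.032 m and x of figure_a in the frame of tray between -0.07 and 0.07 m and y of figure_a in the frame of tray between -0.031 and 0.031 m and z of figure_a in the frame of tray between -0.002 and 0.032 m and x of figure_b in the frame of tray between -0.07 and 0.07 m and y of figure_b in the frame of tray between -0.031 and 0.031 m and z of figure_b in the frame of tray between -0.002 and 0.032 m and x of figure_c in the frame of tray between -0.07 and 0.07 m and y of figure_c in the frame of tray between -0.031 and 0.031 m and z of figure_c in the frame of tray between -0.002 and 0.032 m and horizontal distance between tray and plate_top below 0.025 m and angle between the x axis of tray and the y axis of scale, either way round below 0.2 rad and z of tray in the frame of plate_top between -0.003 and 0.003 m and angle between tray's own z axis and vertical below 0.05 rad and value of joint scale_plate above 0.0012 m and linear speed of tray below 0.02 m/s and linear speed of sprue below 0.04 m/s and contact force between tray and scale_shield below 0.3 N and height (world z) of rod_grip below 0.014 m and height (world z) of rod_tip below 0.02 m and linear speed of push_rod below 0.03 m/s); the robot touches nothing.
It fails at once if the tray was tipped more than about 15 degrees (angle between tray's own z axis and vertical above 0.26 rad).
It fails at once if the draught shield was knocked (more than 8 N) (contact force between scale_shield and anything else above 8 N).
It fails at once if the weighing plate was pressed down on its overload stop (value of joint scale_plate above 0.0092 m).
It fails at once if the tape roll, the cube mould or the cup was moved more than 25 mm (distance of any of tape_ring, box_mould, cup from where it was at the start of the episode above 0.025 m).
It fails at once if the tape roll, the cube mould or the cup was knocked over (angle between any of tape_ring, box_mould, cup's own z axis and vertical above 0.3 rad).
It also fails if it takes over 67 s, if anything falls off the work surface, if the arm or the gripper's body presses on something with over 40 N, if the wrist force passes 120 N, or if a joint passes its speed limit or range.

### The arm

A 7-joint arm with a two-finger parallel gripper is mounted at the origin on a cart in front of the work surface, level with it; the furniture and walls round the work are solid. World frame = base frame: x ahead of the robot, y to its left, z up, the work surface at z = 0. Lengths are in mm, angles in rad, forces in N, time in s.
With the tool pointing down it reaches from about 400 to 875 mm from the base axis. Payload 4.4 kg.
Tool frame: the origin (TCP) lies midway between the tips of the shut fingers; the grasp point (between the pads) lies ctrl.grip_depth behind it (ctrl.grip_depth is the distance from the TCP to the grasp point, in mm); z points along the fingers, y is the line along which they close (so a half turn about z gives the same grasp; the last joint's range is limited). The gripper opens to 85 mm and grips with 20 to 120 N. Pads are 22 mm wide; open, the fingers measure 114 mm over their backs; the gripper's body (76 mm by 85 mm) begins 54 mm behind the grasp point. The pads swing forward as they close: fully open they stand 13 mm farther back than shut.
Start: joints at [-1.334, 0.628, 0.038, 1.517, -0.027, 0.996, -0.02], TCP at [193.802, 620.45, 231.313] pointing down, gripper open.
Joint ranges: [-3.06, 3.06], [-0.37, 2.12], [-1.25, 1.32], [0.18, 2.47], [-1.1, 4.24], [0.23, 1.98], [-2.94, 2.94]. Speed limits (rad/s): [2.57, 2.57, 3.14, 3.14, 3.14, 3.14, 3.14].

### API

Orientations are given as [roll, pitch, yaw] about the fixed x, y, z axes, in that order (R = Rz(yaw) Ry(pitch) Rx(roll)).
In Python, from cell import ctrl gives the robot as it stands.
- The arm moves only by the tool carry_out, never from a script. Its argument "deltas" is one flat list of numbers, 7 for each row, row after row: the turn, a rotation vector about the tool's x, y, z in degrees, then the shift along the tool's x, y, z in m, then the closure, from -1 (fully open) to 1 (shut). In form: [wx, wy, wz, dx, dy, dz, claw, wx, wy, wz, dx, dy, dz, claw, ...]. A call has 1 to 12 rows; each row shifts and turns the commanded pose from where the row before left it, along the tool's axes as they then stand; what a row does not reach is not made up. A row lasts 1/8 s, in which the tool goes at most 62.5 mm and 10.7 degrees, less where a joint would pass 70% of its speed; a pose out of reach is approached as far as the arm can. A call with a gripper value outside its range is refused whole. The fingers move at their own pace and stop on an object; the grip force is fixed at half the most. Time passes only in rows, so rows that do not move let the fingers close. It gives the time, the measured TCP pose, the force, the opening and the grip force at its end, in the units of the state.
- ctrl.read_state(): the state, without advancing time (a new reading comes with each control period).
- ctrl.get_image(name): name is "scene" or "top" or "wrist"; returns the picture (480x640x3 uint8, red, green, blue); there is no depth.
- ctrl.calibration(name): a dict with "mtx" (3x3 intrinsics, pixels), "R" (3x3) and "t" (3): a world point X has camera coordinates R X + t. Camera axes: x right, y down, z forward; pixel columns grow to the right and rows downward; lengths in mm; the calibration is good to about 2 mm. A picture is of the moment at which its call begins: read the wrist's pose just before it. calibration takes no time and is no camera call; for the wrist camera it gives the pose at the moment of the call.
- ctrl.finish_job(): hands the job in; it is judged then, once.
The state is a dict: "clock": time; "qpos": joint angles; "qd": joint speeds; "tau": joint torques, N m; "eef_pos": TCP position; "tool_rot": TCP orientation; "force": force on the tool from outside, world axes, zero at the start; "torque": the same for the moment, N m; "width": finger opening in mm; "gripper_force": force on a finger pad.
Only numpy, scipy, OpenCV 4.12 (cv2) and the standard library are available. Lean on these libraries where they do the work, as an engineer would, in place of code of your own. Each camera call takes 0.05 s, during which the arm holds its last target. There are 200 camera calls.

## Working session

There is one attempt and no reset: what is moved stays moved. The work goes in short steps, Python scripts to look and compute and a tool call to move; the robot and the scene stay as the last step left them, time stands still between calls to the robot, and variables do not carry over. Pictures are saved under pics/ and viewed, at most 10 in all, crops included, and the job is handed in when it is done.

Besides the shell and the picture viewer there is one more tool, called after "Request:" as a command line: name --argument value ..., lists and objects as JSON in quotes. carry_out: Moves the arm, as the interface text tells. Its arguments: {"type":"object","properties":{"deltas":{"type":"array"}},"required":["deltas"]}

```bash
mkdir -p pics; ls
python3 - <<'E'
from cell import ctrl
import cv2,json
s=ctrl.read_state();print(s, ctrl.grip_depth)
for n in("scene","top"):
    cv2.imwrite(f"pics/{n}0.png",ctrl.get_image(n)[:,:,::-1]);c=ctrl.calibration(n);print(n,c)
E
```

```text
pics
{'clock': 0.0, 'qpos': array([-1.33381466,  0.62937283,  0.03846235,  1.51840091, -0.02701241,
        0.99631497, -0.01998454]), 'qd': array([ 0.00057927, -0.00047474,  0.00012974,  0.00025567,  0.00146589,
        0.00168711,  0.00064725]), 'tau': array([-7.37405189e-04, -5.63406944e+01,  1.22652300e+00, -1.93435371e+01,
        1.11550838e-02,  1.08868699e-02, -7.66978502e-06]), 'eef_pos': array([193.60171877, 619.81528061, 230.36165532]), 'tool_rot': array([-3.13961544e+00,  2.99287912e-05,  2.83880248e+00]), 'force': array([-0.47607767,  0.03365654, -0.26112706]), 'torque': array([ 0.05256451,  0.01357703, -0.04549669]), 'gripper_force': 0.0, 'width': 85.45152320492066} 18.700000000000003
scene {'mtx': array([[502.66078246,   0.        , 319.11654189],
       [  0.        , 502.66078246, 238.24925892],
       [  0.        ,   0.        ,   1.        ]]), 'R': array([[-0.77468093, -0.63234819, -0.00228509],
       [-0.25063212,  0.31035957, -0.91698445],
       [ 0.58056265, -0.70979765, -0.39891641]]), 't': array([ 560.02442723,  148.28260896, 1199.03708784])}
top {'mtx': array([[585.45829017,   0.        , 315.32807052],
       [  0.        , 585.45829017, 239.1706936 ],
       [  0.        ,   0.        ,   1.        ]]), 'R': array([[ 0.02116512, -0.9995945 ,  0.01904947],
       [-0.99644793, -0.02264422, -0.08110958],
       [ 0.08150805, -0.01726512, -0.99652313]]), 't': array([ 127.91695935,  566.87639631, 1547.16831118])}
```

View pics/scene0.png

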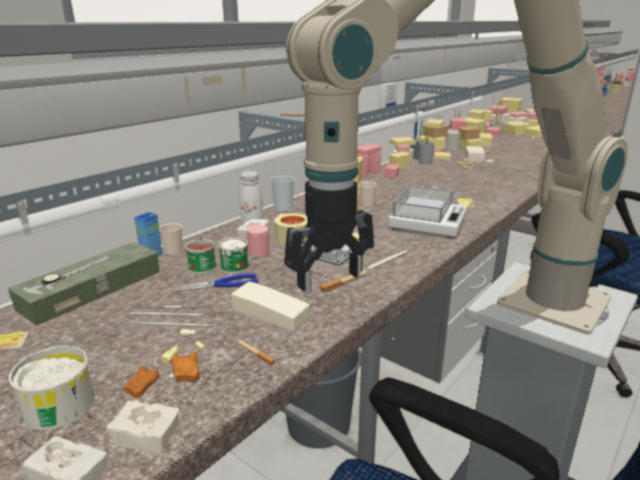

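View pics/top0.png

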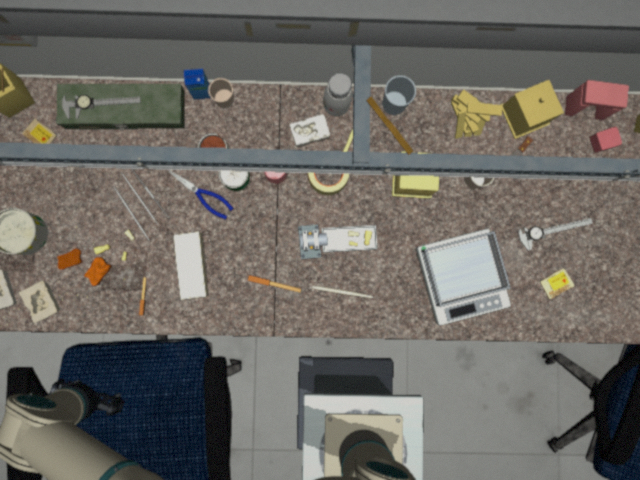

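The scene picture shows the gripper hiding the mould (about 330,250) and the scale at (428,210). Top picture: mould at (312,240), tray at (350,238), and scale at (463,275).

Rod candidates in the top picture:
- Orange rod at (248,278) to (300,291), about 140 mm long
- Small one at (143,278) to (143,315), about 97 mm long
- Long brown one at (368,98) to (410,152), about 180 mm long
- Bone stick at (312,288) to (372,297)

The first fits the 145 mm given.

```bash
cat > h.py <<'E'
from cell import ctrl
import numpy as np, cv2
from scipy.spatial.transform import Rotation as Ro
def ray(c,p):
    d=c["R"].T@np.linalg.solve(c["mtx"],[p[0],p[1],1.]);o=-c["R"].T@np.asarray(c["t"]);return o,d/np.linalg.norm(d)
def onz(c,p,z):
    o,d=ray(c,p);return (o+d*(z-o[2])/d[2]).round(1)
def tri(obs):
    A=np.zeros((3,3));b=np.zeros(3)
    for c,p in obs:
        o,d=ray(c,p);P=np.eye(3)-np.outer(d,d);A+=P;b+=P@o
    X=np.linalg.solve(A,b);return X.round(1),[round(float(np.linalg.norm(np.cross(X-ray(c,p)[0],ray(c,p)[1]))),1) for c,p in obs]
def proj(c,X):
    q=c["mtx"]@(c["R"]@np.asarray(X,float)+c["t"]);return (q[:2]/q[2]).round(1)
def to(x,y,z,rot=None):
    "rotvec deg (tool axes), shift in tool axes (start of move), m"
    s=ctrl.read_state();R=Ro.from_euler("xyz",s["tool_rot"])
    d=R.inv().apply(np.array([x,y,z])-s["eef_pos"])/1000
    w=(R.inv()*Ro.from_euler("xyz",rot)).as_rotvec(degrees=True) if rot is not None else 0
    return w,d.round(4)
E
python3 - <<'E'
from h import *
c=ctrl.calibration("top")
for n,p,z in [("rod back",(248,278),9),("rod tip",(300,291),9),("mould",(312,240),48),("tray",(350,238),20),("tray far",(377,237),20),("scale fl",(433,323),46),("scale fr",(510,308),46),("sc bl",(417,245),46),("sc br",(494,230),46),("bone",(312,288),5)]:
    print(n,onz(c,p,z))
w=ctrl.calibration("wrist");s=ctrl.read_state()
R=Ro.from_euler("xyz",s["tool_rot"]).as_matrix()
print(R.round(2)); print("cam in tool",(R.T@(-w["R"].T@w["t"]-s["eef_pos"])).round(1),(w["R"]@R).round(3),w["mtx"])
print(to(430,130,330,[np.pi,0,np.pi/2]))
i=ctrl.get_image("top")[190:330,225:535]
cv2.imwrite("pics/topc.png",cv2.resize(i[:,:,::-1],None,fx=2.58,fy=2.58,interpolation=cv2.INTER_CUBIC))
E
```

```text
rod back [456.4 318.4   9. ]
rod tip [424.7 178.2   9. ]
mould [559.4 149.5  48. ]
tray [569.4  47.2  20. ]
tray far [573.7 -25.4  20. ]
scale fl [ 348.8 -172.    46. ]
scale fr [ 392. -375.   46.]
sc bl [ 552.6 -128.5   46. ]
sc br [ 597.2 -333.5   46. ]
bone [433.3 146.2   5. ]
[[-0.95  0.3  -0.  ]
 [ 0.3   0.95 -0.  ]
 [-0.   -0.   -1.  ]]
cam in tool [  75.     0.2 -143.3] [[ 0.001  1.     0.001]
 [-0.956  0.001 -0.294]
 [-0.294 -0.     0.956]] [[343.30104554   0.         326.32819203]
 [  0.         343.30104554 240.01985754]
 [  0.           0.           1.        ]]
(array([-8.60733775e-02,  6.38753409e-02,  7.26531229e+01]), array([-0.3717, -0.3973, -0.0988]))
```

View pics/topc.png

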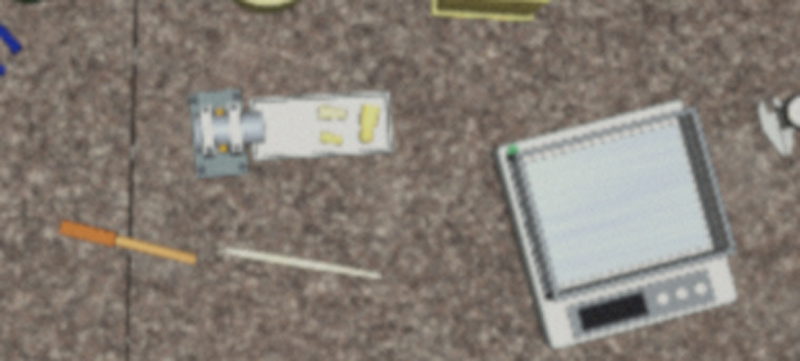

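The crop confirms it: the orange-gripped rod runs from (60,228) to (195,260), grip to the left and tip towards the mould side, about 145 mm. The bone stick is the plain white one. Next I'm moving to a viewing pose.

Request:
carry_out --deltas '[0, 0, 0, -0.04, -0.033, -0.01, -1, 0, 0, 0, -0.04, -0.033, -0.01, -1, 0, 0, 0, -0.04, -0.033, -0.01, -1, 0, 0, 0, -0.04, -0.033, -0.01, -1, 0, 0, 0, -0.04, -0.033, -0.01, -1, 0, 0, 0, -0.04, -0.033, -0.01, -1, 0, 0, 0, -0.04, -0.033, -0.01, -1, 0, 0, 0, -0.04, -0.033, -0.01, -1, 0, 0, 0, -0.04, -0.033, -0.01, -1, 0, 0, 0, -0.04, -0.033, -0.01, -1]'

```text
clock: 1.4
eef_pos: [477.8, 184.7, 331.6]
tool_rot: [3.141, -0.0, 2.839]
force: [1.4, 0.6, -0.7]
width: 85.4
gripper_force: 0.0
```

Request:
carry_out --deltas '[0, 0, 10.4, 0, 0, 0, -1, 0, 0, 10.4, 0, 0, 0, -1, 0, 0, 10.4, 0, 0, 0, -1, 0, 0, 10.4, 0, 0, 0, -1, 0, 0, 10.4, 0, 0, 0, -1, 0, 0, 10.4, 0, 0, 0, -1, 0, 0, 10.2, 0, 0, 0, -1, 0, 0, 0, 0, 0, 0, -1, 0, 0, 0, 0, 0, 0, -1]'

```text
clock: 2.52
eef_pos: [477.0, 186.2, 331.2]
tool_rot: [-3.141, 0.0, 1.575]
force: [0.1, -0.7, 0.1]
width: 85.4
gripper_force: 0.0
```

Run:
```python
from h import *
import pickle
c=ctrl.calibration("wrist");i=ctrl.get_image("wrist");pickle.dump((c,i),open("w1.pkl","wb"))
s=ctrl.read_state();print(s["clock"],s["eef_pos"],s["tool_rot"],s["qpos"].round(2),-c["R"].T@c["t"])
cv2.imwrite("pics/w1.png",i[:,:,::-1])
```

```text
2.575 [477.09802679 186.18538367 331.23056553] [-3.14136423e+00  9.83482831e-06  1.57411981e+00] [-0.73  0.34  0.42  1.76 -0.16  1.07 -0.25] [477.19959968 261.72730739 474.4775262 ]
```

View pics/w1.png

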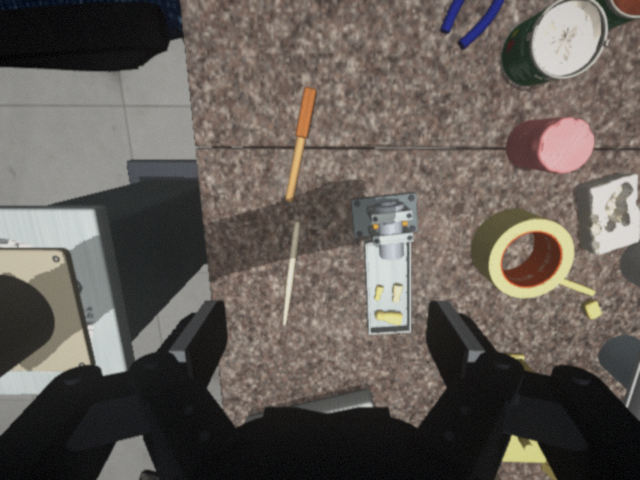

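The wrist picture shows the rod from (312,89) to (289,198), the mould at (388,220), the tray rim from (367,245) to (410,333), the waxes near (388,305), and the tape at (527,255). I'm going closer for a second view.

Request:
carry_out --deltas '[0, 0, 0, 0.028, 0, 0.034, -1, 0, 0, 0, 0.028, 0, 0.034, -1, 0, 0, 0, 0.028, 0, 0.034, -1, 0, 0, 0, 0, 0, 0, -1, 0, 0, 0, 0, 0, 0, -1, 0, 0, 0, 0, 0, 0, -1]'

```text
clock: 3.32
eef_pos: [478.2, 269.1, 230.6]
tool_rot: [3.139, -0.001, 1.57]
force: [0.3, 0.6, -0.1]
width: 85.2
gripper_force: 0.0
```

Run:
```python
from h import *
import pickle
c=ctrl.calibration("wrist");i=ctrl.get_image("wrist");pickle.dump((c,i),open("w2.pkl","wb"))
s=ctrl.read_state();print(s["clock"],s["eef_pos"],s["tool_rot"])
# composite: crops of both, enlarged
c1,i1=pickle.load(open("w1.pkl","rb"))
p=proj(c,[500,150,40]).astype(int);p2=proj(c,[445,248,9]).astype(int);print(p,p2)
a=cv2.resize(i1[75:345,270:430],(355,600),interpolation=cv2.INTER_CUBIC)
x0,y0=max(0,p2[0]-60),max(0,p2[1]-110)
b=i[y0:y0+300,x0:x0+220]; b=cv2.resize(b,(440,600),interpolation=cv2.INTER_CUBIC)
print(x0,y0,600/270)
cv2.imwrite("pics/c12.png",np.hstack([a,b])[:,:,::-1])
for k,(cc,im) in enumerate([(c1,i1),(c,i)]):
    hsv=cv2.cvtColor(im,cv2.COLOR_RGB2HSV)
    m=cv2.inRange(hsv,(5,110,90),(22,255,255)); q=proj(cc,[440,248,9]);
    n,l,st,ce=cv2.connectedComponentsWithStats(m)
    for j in range(1,n):
        if st[j,4]>150:
            ys,xs=np.where(l==j);pts=np.c_[xs,ys].astype(np.float32)
            print(k,st[j],cv2.minAreaRect(pts))
```

```text
3.375 [478.0729798  269.31660843 230.60391289] [ 3.13959186e+00 -9.96736381e-04  1.57018888e+00]
[345 319] [295 226]
235 116 2.2222222222222223
0 [614   0  26  15 294] ((626.5, 7.0), (14.0, 25.0), 90.0)
0 [ 286   87   30  114 1109] ((299.1346130371094, 143.82691955566406), (12.747549057006836, 114.92406463623047), 11.309932708740234)
0 [ 500  231   63   57 1051] ((531.25, 258.75), (53.740108489990234, 64.34671020507812), 45.0)
1 [ 277  162   35  127 1508] ((292.4808044433594, 225.5961456298828), (15.297056198120117, 128.06382751464844), 11.309932708740234)
1 [532 332  75  46 522] ((570.0642700195312, 352.9518127441406), (73.03314971923828, 43.738304138183594), 4.332313537597656)
```

View pics/c12.png

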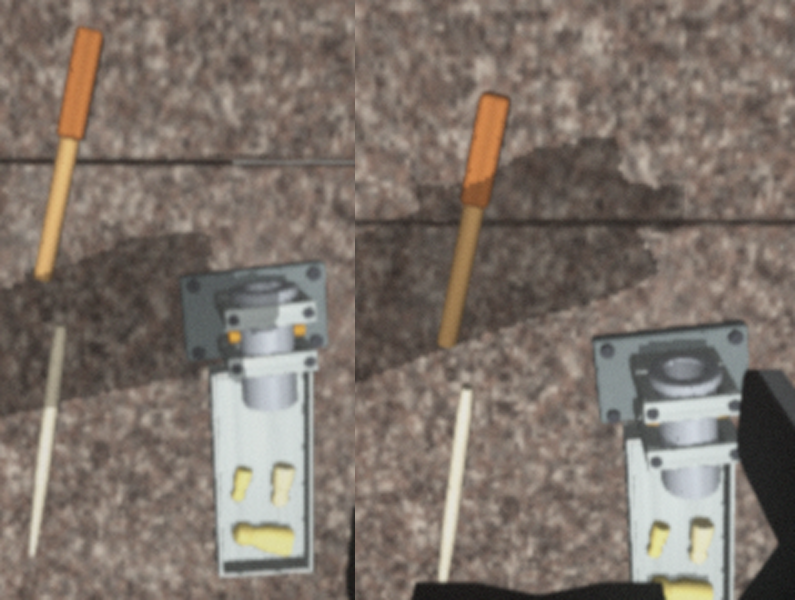

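The crops show (left view / right view):

| Feature | Left view | Right view |
|---|---|---|
| Rod back end | (90,28) | (496,95) |
| Rod tip | (43,277) | (449,346) |
| Flange bore | (268,288) | (686,371) |
| Tube end | (270,408) | (692,495) |
| Tray corners | (219,577), (313,572) | – |

Run:
```python
from h import *
import pickle
c1,_=pickle.load(open("w1.pkl","rb"));c2,_=pickle.load(open("w2.pkl","rb"))
A=lambda u,v:(270+u/2.219,75+v/2.2222)
B=lambda u,v:(235+(u-355)/2,116+v/2)
P={"rod back":((90,28),(496,95)),"junction":((71,137),(476,207)),"rod tip":((43,277),(449,346)),"bore":((268,288),(686,371)),
"tube end":((270,408),(692,495)),"tray NL":((213,374),(627,438)),"plate screw L":((193,287),(607,343)),"plate screw R":((314,273),(736,338)),"strap2 L":((237,367),(657,461)),"strap1 L":((234,319),(653,413)),"strap1R":((308,312),(727,407)),"strap2R":((310,361),(734,454)),"figB":((242,485),(658,540)),"figC":((282,484),(701,540))}
for n,(a,b) in P.items(): print(n,tri([(c1,A(*a)),(c2,B(*b))]))
for n,p in {"far L":(219,577),"far R":(313,572),"nearR":(313,368),"nearL":(213,374)}.items(): print(n,onz(c1,A(*p),20))
t=ctrl.calibration("top");f=800/310
for n,p in {"far R":(391,92),"far L":(391,153),"near L":(250,159)}.items(): print("top",n,onz(t,(225+p[0]/f,190+p[1]/f),20))
for n,p in {"back":(60,229),"tip":(195,260)}.items(): print("top",n,onz(t,(225+p[0]/f,190+p[1]/f),9))
```

```text
rod back (array([457.1, 315.8,  15.9]), [0.3, 0.3])
junction (array([445.8, 258.1,  20.1]), [0.2, 0.2])
rod tip (array([428. , 177.1,  19.3]), [0.6, 0.6])
bore (array([557.1, 177.1,  49.6]), [0.7, 0.7])
tube end (array([561.2, 109.4,  61.3]), [0.2, 0.2])
tray NL (array([532.4, 115.1,  15.6]), [0.4, 0.4])
plate screw L (array([520.7, 166.1,  -8.1]), [0.2, 0.2])
plate screw R (array([592.1, 179.5,  13.9]), [0.1, 0.1])
strap2 L (array([539.5, 136.9,  70.7]), [0.2, 0.2])
strap1 L (array([536.5, 163.9,  69.3]), [0.0, 0.0])
strap1R (array([574.7, 168. ,  70.4]), [1.6, 1.6])
strap2R (array([579.5, 140.1,  69.2]), [0.3, 0.3])
figB (array([556.6,  33.4,   5.7]), [0.1, 0.1])
figC (array([583.3,  35.6,   8.4]), [0.2, 0.2])
far L [542.  -28.7  20. ]
far R [605.9 -24.4  20. ]
nearR [594.6 120.8  20. ]
nearL [532.3 116.6  20. ]
top far R [604.4 -23.7  20. ]
top far L [540.6 -24.5  20. ]
top near L [531. 122.  20.]
top back [454.5 317.7   9. ]
top tip [425.4 176.8   9. ]
```

Heights and sizes agree: rod length about 142 mm (145 given), bore z about 49.6 mm, straps about 70 mm. The rod yaw comes to 78.1° and the tube yaw to 93.7°. Going down over the rod grip at (450,288).

Request:
carry_out --deltas '[0, 0, 0, 0.019, -0.028, 0.03, -1, 0, 0, 6, 0, 0, 0.045, -1, 0, 0, 5.9, 0, 0, 0.045, -1, 0, 0, 0, 0, 0, 0.04, -1, 0, 0, 0, 0, 0, 0, -1, 0, 0, 0, 0, 0, 0, -1]'

```text
clock: 4.12
eef_pos: [450.4, 289.3, 70.9]
tool_rot: [3.14, -0.002, 1.363]
force: [-0.3, -0.2, 0.1]
width: 85.5
gripper_force: 0.0
```

Run:
```python
from h import *
s=ctrl.read_state();print(s["clock"],s["eef_pos"],np.degrees(s["tool_rot"]),to(450,288,3,[np.pi,0,np.radians(78.1)]))
c=ctrl.calibration("wrist");i=ctrl.get_image("wrist")
m=cv2.inRange(cv2.cvtColor(i,cv2.COLOR_RGB2HSV),(5,130,60),(20,255,255))
n,l,st,ce=cv2.connectedComponentsWithStats(m)
for j in range(1,n):
    if st[j,4]>300:
        ys,xs=np.where(l==j);b=cv2.boxPoints(cv2.minAreaRect(np.c_[xs,ys].astype(np.float32)))
        print(st[j],[list(onz(c,p,15)) for p in b])
print(proj(c,[450,288,18]))
cv2.imwrite("pics/w3.png",i[:,:,::-1])
```

```text
4.125 [450.44285013 289.32326751  70.92777561] [ 1.79890824e+02 -1.01797201e-01  7.81144961e+01] (array([ 0.10916283, -0.10181098,  0.01439914]), array([-0.0015, -0.0003,  0.0679]))
[ 315  216   25   95 2263] [[np.float64(450.1), np.float64(318.9), np.float64(15.0)], [np.float64(464.0), np.float64(316.0), np.float64(15.0)], [np.float64(451.9), np.float64(254.7), np.float64(15.0)], [np.float64(436.7), np.float64(257.9), np.float64(15.0)]]
[325.6 265.3]
```

The rod grip measures centred at (450.7, 286.9), so the tool is well placed. Descending and gripping.

Request:
carry_out --deltas '[0, 0, 0, -0.001, 0, 0.03, -1, 0, 0, 0, 0, 0, 0.028, -1, 0, 0, 0, 0, 0, 0.01, -1, 0, 0, 0, 0, 0, 0, -1, 0, 0, 0, 0, 0, 0, 1, 0, 0, 0, 0, 0, 0, 1, 0, 0, 0, 0, 0, 0, 1, 0, 0, 0, 0, 0, 0, 1, 0, 0, 0, 0, 0, 0, 1, 0, 0, 0, 0, 0, 0, 1]'

```text
clock: 5.42
eef_pos: [449.2, 288.3, 1.8]
tool_rot: [3.141, -0.001, 1.364]
force: [-1.4, -0.7, 5.3]
width: 14.7
gripper_force: 59.1
```

Gripped. Lifting and lining up with the bore, tip about 25 mm short of it.

Request:
carry_out --deltas '[0, 0, 0, 0, 0, -0.02, 1, 0, 0, 0, 0, 0, -0.02, 1, 0, 0, 0, 0.016, 0.03, 0, 1, 0, 0, 0, 0.016, 0.03, 0, 1, 0, 0, 0, 0.016, 0.031, 0, 1, 0, 0, -7.8, 0, 0, 0, 1, 0, 0, -7.8, 0, 0, 0, 1, 0, 0, 0, 0, 0, 0, 1, 0, 0, 0, 0, 0, 0, 1, 0, 0, 0, 0, 0, 0, 1]'

```text
clock: 6.68
eef_pos: [547.7, 316.5, 41.2]
tool_rot: [-3.141, 0.0, 1.635]
force: [-0.4, 0.4, -0.4]
width: 14.9
gripper_force: 58.5
```

Run:
```python
from h import *
import pickle
s=ctrl.read_state();c=ctrl.calibration("wrist");i=ctrl.get_image("wrist");k=ctrl.calibration("scene");j=ctrl.get_image("scene")
pickle.dump((c,i,k,j),open("w4.pkl","wb"))
print(s["clock"],s["eef_pos"],np.degrees(s["tool_rot"]))
p=proj(c,[555,190,48]).astype(int);q=proj(k,[555,190,48]).astype(int);print(p,q)
y0=p[1]-130;x0=p[0]-87
a=cv2.resize(i[y0:y0+200,x0:x0+150],(450,600),interpolation=cv2.INTER_CUBIC)
b=cv2.resize(j[q[1]-75:q[1]+75,q[0]-45:q[0]+42],(348,600),interpolation=cv2.INTER_CUBIC)
print(x0,y0,q[0]-45,q[1]-75)
cv2.imwrite("pics/w4.png",np.hstack([a,b])[:,:,::-1])
```

```text
6.675 [547.67266784 316.49230227  41.23394763] [-1.79993615e+02  1.14405702e-02  9.36883884e+01]
[324 515] [322 247]
237 385 277 172
```

View pics/w4.png

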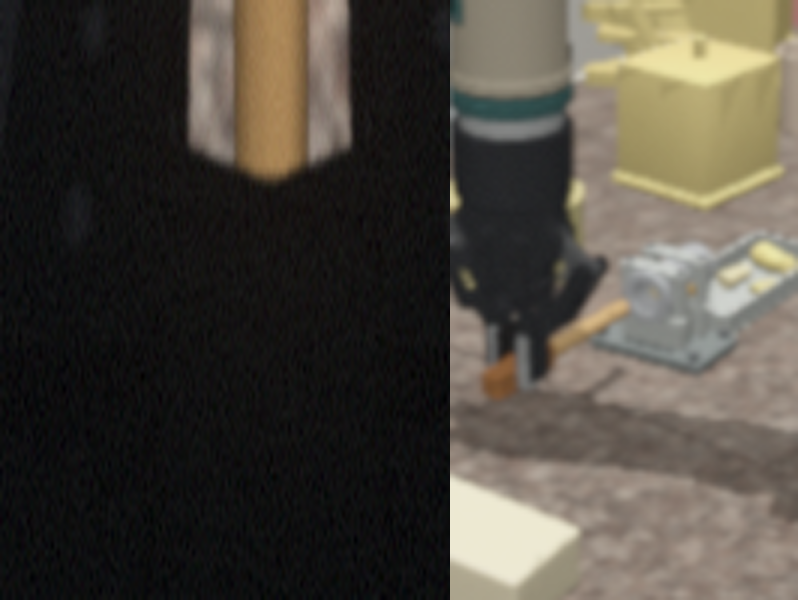

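The wrist camera sees only the shaft at (270,180). The scene crop shows the shaft from (550,350) to its tip at (628,308), with the bore at (647,293), so the rod is nearly in line. I'm checking the numbers with the scene and top cameras.

Run:
```python
from h import *
import pickle
c,i,k,j=pickle.load(open("w4.pkl","rb"));t=ctrl.calibration("top");T=ctrl.get_image("top")
s=ctrl.read_state()
d=np.array([0.065,-.998,0]);tip=s["eef_pos"]+[0,0,7]+114*d;E=np.array([557.1,178,48.5])
print("tip pred",tip,"scene",proj(k,tip),"bore scene",proj(k,E),"top",proj(t,tip),proj(t,E))
for n,cc,im,q in(("scene",k,j,proj(k,tip)),("top",t,T,proj(t,tip))):
    q=q.astype(int);x0,y0=q[0]-30,q[1]-30
    sub=im[y0:y0+60,x0:x0+60]
    m=cv2.inRange(cv2.cvtColor(sub,cv2.COLOR_RGB2HSV),(8,70,100),(24,255,255))
    ys,xs=np.where(m);pts=np.c_[xs+x0,ys+y0]
    nn,l,st,ce=cv2.connectedComponentsWithStats(m);print(n,nn,st[1:].tolist(),(x0,y0))
    if len(xs)>10: print(cv2.fitLine(pts.astype(np.float32),cv2.DIST_HUBER,0,.01,.01).ravel())
print("obs scene bore vs pred -> line err",proj(k,E)-[326.2,245.2],"tip",proj(k,tip)-[321.5,249])
cv2.imwrite("pics/t5.png",cv2.resize(T[200:275,250:350],(800,600),interpolation=cv2.INTER_CUBIC)[:,:,::-1])
```

```text
tip pred [555.12560965 202.80889489  48.29011824] scene [319.7 248.5] bore scene [324.9 245.3] top [291.7 241.2] [301.2 240.6]
scene 7 [[31, 0, 28, 7, 40], [45, 0, 12, 3, 20], [20, 4, 1, 10, 10], [48, 26, 1, 1, 1], [13, 29, 20, 17, 107], [0, 43, 5, 12, 51]] (np.int64(289), np.int64(218))
[  0.6998481  -0.7142917 311.21216   249.40518  ]
top 4 [[47, 21, 4, 3, 8], [0, 27, 32, 7, 171], [49, 35, 3, 3, 9]] (np.int64(261), np.int64(211))
[ 9.9998802e-01 -4.8984452e-03  2.7755612e+02  2.4090379e+02]
obs scene bore vs pred -> line err [-1.3  0.1] tip [-1.8 -0.5]
```

View pics/t5.png

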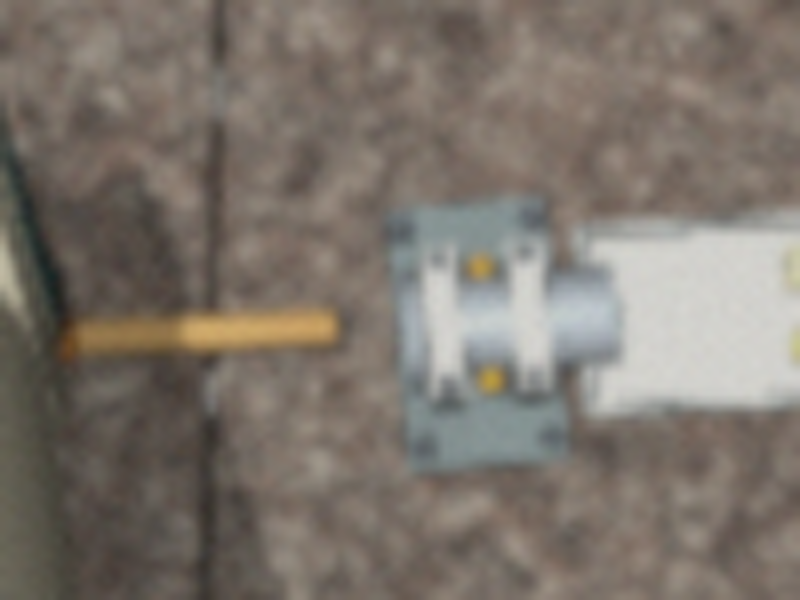

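The top crop shows the rod axis from (70,338) to its tip at (335,328), in line with the tube from (403,325) to (617,316) and 22 mm short of it. The scene puts the tip about 1 mm low, so I raise it 1 mm and push in.

Request:
carry_out --deltas '[0, 0, 0, -0.006, 0, -0.001, 1, 0, 0, 0, -0.01, 0, 0, 1, 0, 0, 0, -0.01, 0, 0, 1, 0, 0, 0, -0.006, 0, 0, 1, 0, 0, 0, 0, 0, 0, 1, 0, 0, 0, 0, 0, 0, 1]'

```text
clock: 7.58
eef_pos: [549.9, 285.0, 42.3]
tool_rot: [3.142, -0.001, 1.637]
force: [-0.0, 0.4, -0.1]
width: 14.6
gripper_force: 58.5
```

Request:
carry_out --deltas '[0, 0, 0, -0.006, 0, 0, 1, 0, 0, 0, -0.006, 0, 0, 1, 0, 0, 0, -0.006, 0, 0, 1, 0, 0, 0, -0.006, 0, 0, 1, 0, 0, 0, -0.004, 0, 0, 1, 0, 0, 0, 0, 0, 0, 1]'

```text
clock: 8.32
eef_pos: [551.8, 255.7, 42.3]
tool_rot: [-3.141, 0.001, 1.635]
force: [-0.8, 0.2, -0.6]
width: 14.4
gripper_force: 58.8
```

Request:
carry_out --deltas '[0, 0, 0, -0.005, 0, 0, 1, 0, 0, 0, -0.005, 0, 0, 1, 0, 0, 0, -0.004, 0, 0, 1, 0, 0, 0, -0.004, 0, 0, 1, 0, 0, 0, -0.004, 0, 0, 1, 0, 0, 0, -0.004, 0, 0, 1, 0, 0, 0, -0.004, 0, 0, 1, 0, 0, 0, -0.004, 0, 0, 1, 0, 0, 0, -0.003, 0, 0, 1, 0, 0, 0, 0, 0, 0, 1, 0, 0, 0, 0, 0, 0, 1]'

```text
clock: 9.7
eef_pos: [554.1, 219.9, 42.3]
tool_rot: [-3.142, -0.0, 1.636]
force: [0.2, -0.2, 0.4]
width: 14.6
gripper_force: 58.8
```

Run:
```python
from h import *
T=ctrl.get_image("top");S=ctrl.get_image("scene")
k=ctrl.calibration("scene");q=proj(k,[565,70,30]).astype(int);print(q)
a=cv2.resize(T[215:265,290:390],(800,400),interpolation=cv2.INTER_CUBIC)
b=cv2.resize(S[q[1]-25:q[1]+25,q[0]-100:q[0]+100],(800,200),interpolation=cv2.INTER_CUBIC)
cv2.imwrite("pics/t6.png",np.vstack([a,b])[:,:,::-1])
```

```text
[345 238]
```

View pics/t6.png

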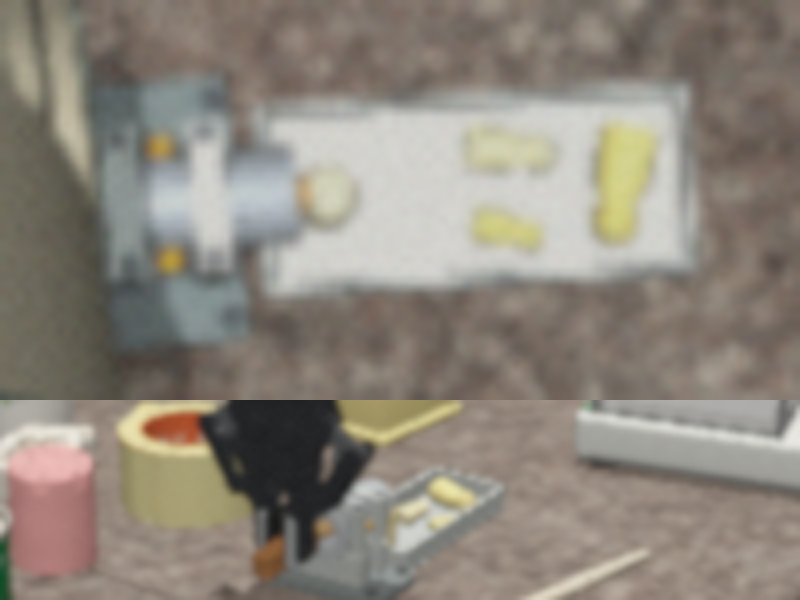

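The tray crop shows the sprue standing on its nose at (330,195), with its back end near the rod tip at (305,195). Pushing on a little so it topples forward.

Request:
carry_out --deltas '[0, 0, 0, -0.003, 0, 0.001, 1, 0, 0, 0, -0.003, 0, 0.001, 1, 0, 0, 0, -0.003, 0, 0, 1, 0, 0, 0, -0.002, 0, 0, 1, 0, 0, 0, 0, 0, 0, 1, 0, 0, 0, 0, 0, 0, 1]'

```text
clock: 10.55
eef_pos: [554.7, 209.8, 40.3]
tool_rot: [3.142, -0.001, 1.637]
force: [0.3, 5.0, -0.9]
width: 14.7
gripper_force: 58.7
```

Run:
```python
from h import *
T=ctrl.get_image("top")
m=T[215:265,290:390]
cv2.imwrite("pics/t7.png",cv2.resize(m,(800,400),interpolation=cv2.INTER_CUBIC)[:,:,::-1])
```

```text
(no output)
```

View pics/t7.png

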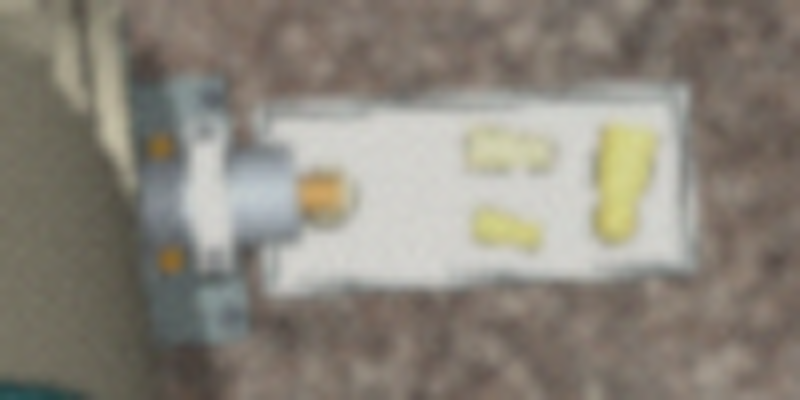

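The rod now reaches over the sprue, which stands upright and free in the tray (about (325,195)). Its centre is about 20 mm up, within the limits. The 5 N suggests the grip touched the flange, so I back out, retract and lay the rod on the bench.

Request:
carry_out --deltas '[0, 0, 0, 0.003, 0, -0.001, 1, 0, 0, 0, 0.004, 0, -0.001, 1, 0, 0, 0, 0.008, 0, 0, 1, 0, 0, 0, 0.012, 0, 0, 1, 0, 0, 0, 0.014, 0, 0, 1, 0, 0, 0, 0.015, 0, 0, 1, 0, 0, 0, 0.015, 0, 0, 1, 0, 0, 0, 0.015, 0, 0, 1, 0, 0, 0, 0.015, 0, 0, 1, 0, 0, 0, 0.015, 0, 0, 1, 0, 0, 0, 0.015, 0, 0, 1]'

```text
clock: 11.98
eef_pos: [546.3, 340.4, 42.3]
tool_rot: [3.141, -0.0, 1.636]
force: [-0.2, -0.4, 0.1]
width: 14.7
gripper_force: 58.8
```

Request:
carry_out --deltas '[0, 0, 0, 0, 0, 0.015, 1, 0, 0, 0, 0, 0, 0.015, 1, 0, 0, 0, 0, 0, 0.006, 1, 0, 0, 0, 0, 0, 0.003, 1, 0, 0, 0, 0, 0, 0, 1, 0, 0, 0, 0, 0, 0, 1]'

```text
clock: 12.72
eef_pos: [546.7, 339.5, 3.7]
tool_rot: [3.141, -0.0, 1.636]
force: [0.5, -0.1, -1.0]
width: 14.3
gripper_force: 58.8
```

Request:
carry_out --deltas '[0, 0, 0, 0, 0, 0.0015, 1, 0, 0, 0, 0, 0, 0, 1, 0, 0, 0, 0, 0, 0, -1, 0, 0, 0, 0, 0, 0, -1, 0, 0, 0, 0, 0, 0, -1, 0, 0, 0, 0, 0, 0, -1, 0, 0, 0, 0, 0, -0.02, -1, 0, 0, 0, 0, 0, -0.05, -1, 0, 0, 0, 0, 0, -0.06, -1, 0, 0, 0, 0, 0, -0.06, -1]'

```text
clock: 13.98
eef_pos: [546.3, 339.3, 195.1]
tool_rot: [3.14, -0.001, 1.636]
force: [0.4, 0.5, -0.3]
width: 85.2
gripper_force: 0.0
```

Run:
```python
from h import *
s=ctrl.read_state();print(s["clock"],s["eef_pos"],s["width"],to(568,48,200,[np.pi,0,np.radians(93.7)]))
```

```text
13.975 [546.33575971 339.31542701 195.12540634] 85.1712101506767 (array([ 0.066364  , -0.03382624,  0.03702429]), array([-0.2921,  0.0026, -0.005 ]))
```

Request:
carry_out --deltas '[0, 0, 0, -0.05, 0, -0.02, -1, 0, 0, 0, -0.05, 0, -0.02, -1, 0, 0, 0, -0.05, 0, -0.02, -1, 0, 0, 0, -0.05, 0, -0.02, -1, 0, 0, 0, 0, 0, 0, -1, 0, 0, 0, 0, 0, 0, -1, 0, 0, 0, 0, 0, 0, -1]'

```text
clock: 14.85
eef_pos: [558.8, 141.6, 271.6]
tool_rot: [-3.141, -0.001, 1.639]
force: [0.0, 0.8, -0.7]
width: 85.5
gripper_force: 0.0
```

Run:
```python
from h import *
import pickle
s=ctrl.read_state();c=ctrl.calibration("wrist");i=ctrl.get_image("wrist");pickle.dump((c,i),open("w5.pkl","wb"))
print(s["clock"],s["eef_pos"],s["tool_rot"])
t=ctrl.calibration("top");T=ctrl.get_image("top");pickle.dump((t,T),open("t5.pkl","wb"))
p=proj(c,[565,60,20]).astype(int);print(p)
x0,y0=p[0]-75,p[1]-130
a=cv2.resize(i[y0:y0+200,x0:x0+133],(400,600),interpolation=cv2.INTER_CUBIC)
b=cv2.resize(T[222:330,410:515],(400,412),interpolation=cv2.INTER_CUBIC);b=np.vstack([b,np.zeros((188,400,3),np.uint8)])
print(x0,y0); cv2.imwrite("pics/w5.png",np.hstack([a,b])[:,:,::-1])
```

```text
14.85 [558.82924696 141.57861208 271.6483295 ] [-3.14090156e+00 -8.00160998e-04  1.63878258e+00]
[327 267]
252 137
```

View pics/w5.png

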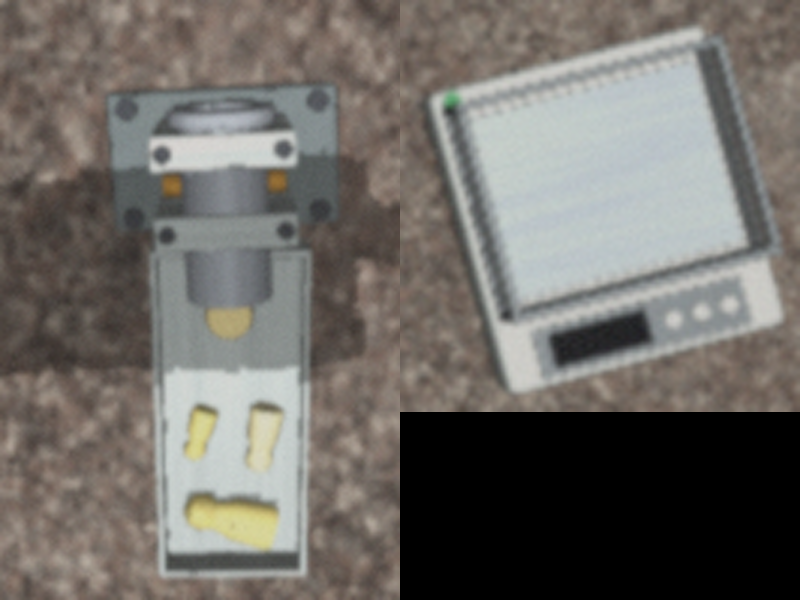

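The wrist crop shows the tray rim corners at (153,252), (310,252), (160,577) and (304,576), with the sprue's top at (230,320) and the three figures below it. The top crop shows the plate corners near (472,118), (697,55), (750,247) and (515,310). That was my tenth picture, so from here I work from numbers only.

Run:
```python
from h import *
import pickle
c,i=pickle.load(open("w5.pkl","rb"));t,T=pickle.load(open("t5.pkl","rb"))
C=[onz(c,(252+u/3.008,137+v/3),20) for u,v in[(153,252),(310,252),(304,576),(160,577)]];C=np.array(C)
print(C,"centre",C.mean(0),"len/wid",np.linalg.norm(C[1]-C[2]),np.linalg.norm(C[0]-C[3]),np.linalg.norm(C[0]-C[1]),np.linalg.norm(C[2]-C[3]))
d=(C[2]+C[3]-C[0]-C[1])/2;print("tray x deg",np.degrees(np.arctan2(d[1],d[0])))
tp=lambda u,v:(410+(u-400)/3.81,222+v/3.815)
for name,z,q in[("plate",58,[(472,118),(697,55),(750,247),(515,310)]),("shield top",95,[(452,100),(720,40),(775,248),(508,318)]),("housing",46,[(430,97),(700,28),(783,320),(510,390)])]:
    P=np.array([onz(t,tp(*p),z) for p in q]);print(name,P.tolist(),"c",P.mean(0),"sides",[round(float(np.linalg.norm(P[k]-P[(k+1)%4])),1) for k in range(4)])
    y=(P[0]+P[3]-P[1]-P[2]);x=P[0]+P[1]-P[2]-P[3];print(" y dir deg",np.degrees(np.arctan2(y[1],y[0])),"x",np.degrees(np.arctan2(x[1],x[0])))
# sprue top
print("sprue top",onz(c,(252+230/3.008,137+320/3),36))
```

```text
[[532.5 116.7  20. ]
 [594.1 121.   20. ]
 [605.1 -24.   20. ]
 [542.6 -28.9  20. ]] centre [568.575  46.2    20.   ] len/wid 145.41664278891878 145.9498886604577 61.74989878534217 62.6917857458216
tray x deg -85.84713303898383
plate [[531.5, -157.6, 58.0], [578.6, -313.5, 58.0], [447.2, -349.7, 58.0], [400.9, -187.9, 58.0]] c [ 489.55  -252.175   58.   ] sides [162.9, 136.3, 168.3, 134.1]
 y dir deg 106.38270534273146 x 14.241880196505017
shield top [[541.0, -136.2, 95.0], [585.6, -317.5, 95.0], [446.6, -354.1, 95.0], [396.3, -174.6, 95.0]] c [ 492.375 -245.6     95.   ] sides [186.7, 143.7, 186.4, 149.7]
 y dir deg 104.73652759610584 x 14.808160066283344
housing [[546.2, -130.9, 46.0], [598.6, -319.4, 46.0], [397.6, -376.5, 46.0], [345.9, -187.4, 46.0]] c [ 472.075 -253.55    46.   ] sides [195.6, 209.0, 196.0, 208.1]
 y dir deg 105.41292257373466 x 15.80575623128351
sprue top [564.3  95.8  36. ]
```

Run:
```python
from h import *
print(to(568.3,47,80,[np.pi,0,np.radians(94.1)]))
```

```text
(array([-0.05644139, -0.01185406, -0.21839094]), array([-0.0947,  0.0032,  0.1913]))
```

Request:
carry_out --deltas '[0, 0, -0.2, -0.032, 0.001, 0, -1, 0, 0, 0, -0.032, 0.001, 0.03, -1, 0, 0, 0, -0.031, 0.001, 0.04, -1, 0, 0, 0, 0, 0, 0.04, -1, 0, 0, 0, 0, 0, 0.04, -1, 0, 0, 0, 0, 0, 0.04, -1, 0, 0, 0, 0, 0, 0, -1, 0, 0, 0, 0, 0, 0, -1]'

```text
clock: 15.95
eef_pos: [569.7, 45.6, 82.7]
tool_rot: [3.14, 0.0, 1.64]
force: [0.3, -1.0, -0.1]
width: 85.3
gripper_force: 0.0
```

Run:
```python
from h import *
print(ctrl.read_state()["clock"],to(568.3,47,-3,[np.pi,0,np.radians(94.1)]))
```

```text
15.95 (array([ 0.07724466,  0.00720783, -0.11781335]), array([ 0.0015, -0.0014,  0.0857]))
```

Request:
carry_out --deltas '[0, 0, 0, 0.001, -0.001, 0.03, -1, 0, 0, 0, 0, 0, 0.03, -1, 0, 0, 0, 0, 0, 0.015, -1, 0, 0, 0, 0, 0, 0.009, -1, 0, 0, 0, 0, 0, 0, -1, 0, 0, 0, 0, 0, 0, -1]'

```text
clock: 16.7
eef_pos: [568.5, 46.2, -1.3]
tool_rot: [3.14, -0.0, 1.64]
force: [-0.2, -0.0, -0.1]
width: 85.6
gripper_force: 0.0
```

Request:
carry_out --deltas '[0, 0, 0, 0, 0, 0, -0.8, 0, 0, 0, 0, 0, 0, -0.7, 0, 0, 0, 0, 0, 0, -0.6, 0, 0, 0, 0, 0, 0, -0.55, 0, 0, 0, 0, 0, 0, -0.5, 0, 0, 0, 0, 0, 0, -0.45, 0, 0, 0, 0, 0, 0, -0.4, 0, 0, 0, 0, 0, 0, 0, 0, 0, 0, 0, 0, 0, 1, 0, 0, 0, 0, 0, 0, 1]'

```text
clock: 17.95
eef_pos: [568.0, 46.2, -1.7]
tool_rot: [3.141, -0.0, 1.64]
force: [-1.0, 0.2, 5.6]
width: 62.6
gripper_force: 64.1
```

Gripped at 62.6 mm. Now a slight lift and a gentle draw away along the tube.

Request:
carry_out --deltas '[0, 0, 0, 0, 0, -0.002, 1, 0, 0, 0, 0, 0, -0.002, 1, 0, 0, 0, -0.001, 0, 0, 1, 0, 0, 0, -0.003, 0, 0, 1, 0, 0, 0, -0.005, 0, 0, 1, 0, 0, 0, -0.007, 0, 0, 1, 0, 0, 0, -0.008, 0, 0, 1, 0, 0, 0, -0.007, 0, 0, 1, 0, 0, 0, -0.005, 0, 0, 1, 0, 0, 0, -0.003, 0, 0, 1, 0, 0, 0, -0.001, 0, 0, 1, 0, 0, 0, 0, 0, 0, 1]'

```text
clock: 19.45
eef_pos: [570.5, 6.5, 1.8]
tool_rot: [-3.142, -0.0, 1.64]
force: [-0.5, 0.5, -2.4]
width: 62.6
gripper_force: 65.8
```

Request:
carry_out --deltas '[0, 0, 0, 0, 0, -0.003, 1, 0, 0, 0, 0, 0, -0.007, 1, 0, 0, 0, 0, 0, -0.012, 1, 0, 0, 0, 0, 0, -0.016, 1, 0, 0, 0, 0, 0, -0.018, 1, 0, 0, 0, 0, 0, -0.018, 1, 0, 0, 0, 0, 0, -0.018, 1, 0, 0, 0, 0, 0, -0.016, 1, 0, 0, 0, 0, 0, -0.012, 1, 0, 0, 0, 0, 0, -0.008, 1, 0, 0, 0, 0, 0, -0.003, 1, 0, 0, 0, 0, 0, 0, 1]'

```text
clock: 20.95
eef_pos: [570.3, 6.3, 132.6]
tool_rot: [-3.141, -0.0, 1.64]
force: [-0.3, -1.3, -3.1]
width: 62.6
gripper_force: 65.9
```

Run:
```python
from h import *
s=ctrl.read_state();print(s["clock"],s["eef_pos"],s["tool_rot"],s["force"],s["width"])
print(to(491,-249,s["eef_pos"][2],[np.pi,0,np.radians(105.3)]))
# cheap numeric check of the waxes: yellow pixels in wrist image, placed at z of tray floor
c=ctrl.calibration("wrist");i=ctrl.get_image("wrist")
m=cv2.inRange(cv2.cvtColor(i,cv2.COLOR_RGB2HSV),(18,60,90),(35,255,255));n,l,st,ce=cv2.connectedComponentsWithStats(m)
R=Ro.from_euler("xyz",s["tool_rot"])
for j in range(1,n):
    if st[j,4]>60: X=onz(c,ce[j],s["eef_pos"][2]+12);print(st[j],R.inv().apply(X-s["eef_pos"]).round())
t=ctrl.calibration("top");T=ctrl.get_image("top");print(proj(t,s["eef_pos"]+[0,60,20]))
```

```text
20.95 [570.3256173    6.34499488 132.61354941] [-3.14114543e+00 -8.18013217e-05  1.63976952e+00] [-0.311102   -1.27293089 -3.08046035] 62.571829630394
(array([-2.50761177e-02, -7.20911987e-03, -1.13481260e+01]), array([-0.2493, -0.0967,  0.    ]))
[283   0  13  12 134] [116. -12. -12.]
[349   0  13   8  94] [117.  10. -12.]
[ 532    0  108  201 7588] [ 84.  91. -12.]
[295 175  57  43 525] [ 56.  -1. -12.]
[282 309  31  50 954] [ -8. -13. -12.]
[ 341  311   36   60 1435] [-11.  13. -12.]
[ 451  320  121   25 1076] [ -6.  79. -12.]
[ 569  377   71   71 1824] [-48. 136. -12.]
[ 283  390   88   23 1000] [-45.  -2. -12.]
[490 448  37  32 533] [-86.  92. -12.]
[346.5 233. ]
```

All four waxes are found in the tray (at tool x +56, -8, -11 and -45), and the load reads about 3 N. Carrying smoothly to above the scale.

Request:
carry_out --deltas '[0, 0, 0, -0.005, -0.002, 0, 1, 0, 0, 0, -0.011, -0.004, 0, 1, 0, 0, 0, -0.018, -0.007, 0, 1, 0, 0, 0, -0.024, -0.009, 0, 1, 0, 0, 0, -0.028, -0.011, 0, 1, 0, 0, 0, -0.028, -0.011, 0, 1, 0, 0, 0, -0.028, -0.011, 0, 1, 0, 0, 0, -0.028, -0.011, 0, 1, 0, 0, 0, -0.026, -0.01, 0, 1, 0, 0, 0, -0.022, -0.009, 0, 1, 0, 0, 0, -0.016, -0.006, 0, 1, 0, 0, 0, -0.01, -0.004, 0, 1]'

```text
clock: 22.55
eef_pos: [491.8, -245.2, 132.9]
tool_rot: [-3.141, 0.0, 1.638]
force: [-0.1, -0.4, -2.9]
width: 62.5
gripper_force: 65.9
```

Request:
carry_out --deltas '[0, 0, 0, -0.005, -0.002, 0, 1, 0, 0, -1, 0, 0, 0, 1, 0, 0, -2, 0, 0, 0, 1, 0, 0, -2.8, 0, 0, 0, 1, 0, 0, -2.7, 0, 0, 0, 1, 0, 0, -2, 0, 0, 0, 1, 0, 0, -0.8, 0, 0, 0, 1, 0, 0, 0, 0, 0, 0, 1, 0, 0, 0, 0, 0, 0, 1]'

```text
clock: 23.68
eef_pos: [490.9, -248.8, 132.8]
tool_rot: [-3.142, -0.0, 1.837]
force: [-0.0, -0.6, -2.2]
width: 62.4
gripper_force: 65.9
```

Run:
```python
from h import *
import pickle
s=ctrl.read_state();print(s["clock"],s["eef_pos"],np.degrees(s["tool_rot"]),s["force"],s["width"])
print(to(491,-249,s["eef_pos"][2],[np.pi,0,np.radians(105.3)]))
c=ctrl.calibration("wrist");i=ctrl.get_image("wrist");pickle.dump((c,i),open("w6.pkl","wb"))
m=cv2.inRange(cv2.cvtColor(i,cv2.COLOR_RGB2HSV),(18,60,90),(35,255,255));n,l,st,ce=cv2.connectedComponentsWithStats(m)
R=Ro.from_euler("xyz",s["tool_rot"])
for j in range(1,n):
    if st[j,4]>60: X=onz(c,ce[j],s["eef_pos"][2]+12);print(st[j],R.inv().apply(X-s["eef_pos"]).round())
# refine scale: match housing+shield outline to edges of the earlier top image
from scipy.optimize import minimize
t,T=pickle.load(open("t5.pkl","rb"))
g=cv2.cvtColor(T,cv2.COLOR_RGB2GRAY);e=cv2.Canny(cv2.GaussianBlur(g,(3,3),0),40,110)
D=np.minimum(cv2.distanceTransform(255-e,cv2.DIST_L2,5),5)
def seg(xa,xb,ya,yb,z):
    k=np.array([(xa,ya),(xb,ya),(xb,yb),(xa,yb),(xa,ya)],float);return np.vstack([np.c_[np.linspace(k[j],k[j+1],60),np.full(60,z)] for j in range(4)])
M=np.vstack([seg(-128,88,-100,100,46),seg(-71,71,-89,89,95)])
def cost(p):
    a=p[2]/50;Q=M@np.array([[np.cos(a),np.sin(a),0],[-np.sin(a),np.cos(a),0],[0,0,1]])+[p[0],p[1],0]
    q=(Q@t["R"].T+t["t"])@t["mtx"].T;q=(q[:,:2]/q[:,2:]).astype(np.float32)
    return float(cv2.remap(D,q[:,0],q[:,1],cv2.INTER_LINEAR).mean())
b=min((minimize(cost,[491+dx,-249+dy,.265*50],method="Nelder-Mead",options={"initial_simplex":np.array([491+dx,-249+dy,13.3])+np.array([[0,0,0],[4,0,0],[0,4,0],[0,0,2]])}) for dx in(-6,0,6) for dy in(-6,0,6)),key=lambda r:r.fun)
print("scale fit",b.x[:2],np.degrees(b.x[2]/50),b.fun,cost([491,-249,13.3]))
```

```text
23.675 [ 490.87682499 -248.8054662   132.77283427] [-1.79998154e+02 -1.28003448e-03  1.05239673e+02] [-0.02719607 -0.64029575 -2.18699539] 62.41687515592885
(array([-0.00184568, -0.00128101, -0.06032665]), array([-0.0002,  0.0001, -0.    ]))
[ 586  108   54  119 1384] [ 61. 109. -12.]
[ 295  174   57   67 1623] [ 47.  -3. -12.]
[281 309  32  50 949] [ -8. -13. -12.]
[ 341  311   36   60 1431] [-11.  13. -12.]
[282 391  89  22 985] [-45.  -2. -12.]
scale fit [ 490.18853276 -247.3782658 ] 15.84273918472592 0.613034188747406 0.7162827849388123
```

An independent outline fit puts the scale at (490.2, -247.4) and 15.8°, within 2 mm of my estimate, and all four waxes are still in place. Lowering to just above the plate.

Request:
carry_out --deltas '[0, 0, 0, 0.001, 0, 0.003, 1, 0, 0, 0, 0, 0, 0.007, 1, 0, 0, 0, 0, 0, 0.011, 1, 0, 0, 0, 0, 0, 0.013, 1, 0, 0, 0, 0, 0, 0.013, 1, 0, 0, 0, 0, 0, 0.011, 1, 0, 0, 0, 0, 0, 0.007, 1, 0, 0, 0, 0, 0, 0.004, 1, 0, 0, 0, 0, 0, 0.002, 1, 0, 0, 0, 0, 0, 0, 1, 0, 0, 0, 0, 0, 0, 1]'

```text
clock: 25.1
eef_pos: [490.8, -247.9, 62.1]
tool_rot: [3.141, 0.0, 1.837]
force: [0.1, 0.6, -2.2]
width: 62.5
gripper_force: 65.9
```

Request:
carry_out --deltas '[0, 0, 0, 0, 0, 0.002, 1, 0, 0, 0, 0, 0, 0.002, 1, 0, 0, 0, 0, 0, 0.001, 1, 0, 0, 0, 0, 0, 0.001, 1, 0, 0, 0, 0, 0, 0.001, 1, 0, 0, 0, 0, 0, 0, 1, 0, 0, 0, 0, 0, 0, 1, 0, 0, 0, 0, 0, 0, 1]'

```text
clock: 26.1
eef_pos: [490.6, -247.8, 54.8]
tool_rot: [-3.142, -0.0, 1.837]
force: [-1.1, 0.6, -1.0]
width: 62.1
gripper_force: 66.1
```

Request:
carry_out --deltas '[0, 0, 0, 0, 0, 0.001, 1, 0, 0, 0, 0, 0, 0, 1, 0, 0, 0, 0, 0, 0, 1, 0, 0, 0, 0, 0, 0, -0.55, 0, 0, 0, 0, 0, 0, -0.65, 0, 0, 0, 0, 0, 0, -0.75, 0, 0, 0, 0, 0, 0, -0.8, 0, 0, 0, 0, 0, 0, -0.8, 0, 0, 0, 0, 0, 0, -0.8]'

```text
clock: 27.22
eef_pos: [490.6, -247.8, 53.8]
tool_rot: [3.142, 0.0, 1.837]
force: [-0.2, -0.2, 0.3]
width: 76.7
gripper_force: 0.0
```

Released without disturbance. Rising slowly and straight, then up clear.

Request:
carry_out --deltas '[0, 0, 0, 0, 0, -0.005, -0.8, 0, 0, 0, 0, 0, -0.01, -0.8, 0, 0, 0, 0, 0, -0.015, -0.8, 0, 0, 0, 0, 0, -0.025, -0.8, 0, 0, 0, 0, 0, -0.04, -0.8, 0, 0, 0, 0, 0, -0.04, -0.8, 0, 0, 0, 0.04, 0, -0.03, -0.8, 0, 0, 0, 0.04, 0, -0.02, -0.8, 0, 0, 0, 0.03, 0, 0, -0.8, 0, 0, 0, 0, 0, 0, -0.8, 0, 0, 0, 0, 0, 0, -0.8]'

```text
clock: 28.6
eef_pos: [462.0, -142.5, 239.5]
tool_rot: [3.14, 0.001, 1.837]
force: [-0.5, -0.5, 0.3]
width: 76.7
gripper_force: 0.0
```

Run:
```python
from h import *
s=ctrl.read_state();print(s["clock"],s["eef_pos"],s["force"])
a=np.radians(15.8);o=np.array([490.2,-247.4])
def local(X): d=X[:2]-o;return np.round([d@[np.cos(a),np.sin(a)],d@[-np.sin(a),np.cos(a)]])
for n,z in(("wrist",66),("top",66)):
    c=ctrl.calibration(n);i=ctrl.get_image(n)
    m=cv2.inRange(cv2.cvtColor(i,cv2.COLOR_RGB2HSV),(18,60,90),(35,255,255));k,l,st,ce=cv2.connectedComponentsWithStats(m)
    for j in range(1,k):
        X=onz(c,ce[j],z)
        if st[j,4]>(60 if n=="wrist" else 5) and np.abs(local(X)).max()<95: print(n,st[j],local(X))
    # rod on the bench
    if n=="top":
        m=cv2.inRange(cv2.cvtColor(i,cv2.COLOR_RGB2HSV),(5,110,100),(22,255,255));q=proj(c,[546,300,9]).astype(int)
        ys,xs=np.where(m[q[1]-15:q[1]+15,q[0]-35:q[0]+35]);xs=xs+q[0]-35;ys=ys+q[1]-15
        print("rod",len(xs),onz(c,(xs.min(),ys[xs.argmin()]),9),onz(c,(xs.max(),ys[xs.argmax()]),9))
```

```text
28.6 [ 462.00998962 -142.48477996  239.54144154] [-0.45045655 -0.47157116  0.25422452]
wrist [316 268  19  25 294] [-0. 41.]
wrist [308 316  12  21 169] [-13.  -8.]
wrist [308 350  37  24 542] [  1. -51.]
rod 239 [554.8 369.8   9. ] [555.3 227.2   9. ]
```

The rod lies on the bench. One pale figure fell below the colour threshold, so I'm checking it with a looser one.

Run:
```python
from h import *
a=np.radians(15.8);o=np.array([490.2,-247.4])
c=ctrl.calibration("wrist");i=ctrl.get_image("wrist");h=cv2.cvtColor(i,cv2.COLOR_RGB2HSV)
def local(X): d=X[:2]-o;return np.round([d@[np.cos(a),np.sin(a)],d@[-np.sin(a),np.cos(a)]])
for s0 in(50,40,30):
    k,l,st,ce=cv2.connectedComponentsWithStats(cv2.inRange(h,(12,s0,70),(40,255,255)))
    print(s0,[(st[j,2:].tolist(),local(onz(c,ce[j],66)).tolist()) for j in range(1,k) if st[j,4]>60 and np.abs(local(onz(c,ce[j],66))).max()<80])
```

```text
50 [([19, 29, 449], [-0.0, 45.0]), ([14, 25, 87], [13.0, -6.0]), ([13, 21, 180], [-13.0, -8.0]), ([38, 24, 575], [2.0, -51.0])]
40 [([20, 29, 468], [-0.0, 46.0]), ([13, 22, 193], [-13.0, -8.0]), ([15, 26, 186], [14.0, -9.0]), ([38, 24, 595], [2.0, -51.0])]
30 [([20, 29, 485], [-0.0, 46.0]), ([13, 23, 206], [-13.0, -8.0]), ([15, 27, 283], [14.0, -10.0]), ([39, 24, 618], [2.0, -51.0])]
```

All four waxes are in the tray on the plate, centred within a few millimetres. Handing in.

```bash
python3 -c "
from cell import ctrl
print(ctrl.finish_job())"
```

```text
the job is handed in; nothing more can be done
None
```

I handed the job in at about 29 s of the 67 s allowed: by my measurements the sprue and all three figures are in the tray, the tray is released on the middle of the weighing plate, and the rod is back on the bench; the judge's verdict was not shown.

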